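Register a die carrier against the flip stop of a wire bonder's loading track

ROBOT

A 6-joint arm with a two-finger parallel gripper is mounted at the origin on the work surface. World frame = base frame: x ahead of the robot, y to its left, z up, the work surface at z = 0. Lengths are in mm, angles in rad, forces in N, time in s.
With the tool pointing down it reaches from about 375 to 925 mm from the base axis. Payload 5.7 kg.
Tool frame: the origin (TCP) lies between the finger pads; the fingertips stand 19 mm ahead of it and the grasp point (between the pads) is the TCP (arm.finger_overhang is the distance from the TCP to the fingertips, in mm); z points along the fingers, y is the line along which they close (so a half turn about z gives the same grasp; the last joint's range is limited). The gripper opens to 85 mm and grips with 20 to 120 N. Pads are 22 mm wide; open, the fingers measure 114 mm over their backs; the gripper's body (76 mm by 85 mm) begins 54 mm behind the grasp point. The pads swing forward as they close: fully open they stand 13 mm farther back than shut.
Start: joints at [-1.236, 0.359, 1.51, -0, 1.272, -0.115], TCP at [260.853, -540.298, 250.267] pointing down, gripper open.
Joint ranges: [-2.97, 2.97], [-1.01, 2.36], [0.21, 2.38], [-0.96, 4.11], [0.2, 2.71], [-2.98, 2.98]. Speed limits (rad/s): [2.39, 2.39, 3.14, 3.14, 3.14, 3.14].

INTERFACE

Orientations are given as a unit quaternion [w, x, y, z].
In Python, from bench import arm gives the robot as it stands.
- The arm moves only by the tool step_arm, never from a script. Its argument "deltas" is a list of rows, each a list of 7 numbers: the shift along the tool's x, y, z in cm, then the turn, a rotation vector about the tool's x, y, z in degrees, then the opening in per cent of the stroke, from 0 (shut) to 100 (fully open). In form: [[dx, dy, dz, wx, wy, wz, fingers], ...]. A call has 1 to 12 rows; each row is the pose to reach, as a shift and turn from the pose commanded when the call began, along the tool's axes at that moment; what a row does not reach only later rows make up. A row lasts 1/10 s, in which the tool goes at most 50 mm and 8.59 degrees, less where a joint would pass 70% of its speed; a pose out of reach is approached as far as the arm can. A call with a gripper value outside its range is refused whole. The fingers move at their own pace and stop on an object; the grip force is fixed at half the most. Time passes only in rows, so rows that repeat a pose let the fingers close. It gives the time, the measured TCP pose, the force, the opening and the grip force at its end, in the units of the state.
- arm.read_state(): the state, without advancing time (a new reading comes with each control period).
- arm.capture(name): name is "scene" or "top"; returns (picture, depth): 384x512x3 uint8, red, green, blue; 384x512 float32, mm along the optical axis (not along the pixel's ray), 0 where there is no reading.
- arm.camera_model(name): a dict with "K" (3x3 intrinsics, pixels), "D" ([k1, k2, p1, p2, k3] as OpenCV has them; the pictures are not rectified), "R" (3x3) and "t" (3): a world point X has camera coordinates R X + t. Camera axes: x right, y down, z forward; pixel columns grow to the right and rows downward; lengths in mm; the calibration is good to about 2 mm. A picture is of the moment at which its call begins. camera_model takes no time and is no camera call.
- arm.close_job(): hands the job in; it is judged then, once.
Trained networks look in the newest picture that a camera, given by its name, has taken for a name from the list of things; names that differ only in an ending like _2 or _b are one class to them, and where a whole thing is asked for, a point or a joint stands for the part that bears it (a point fixed in the world has none). Each returns a list of dicts, best first, with "p" (0 to 1); they miss things now and then, are a little off and sometimes report something else, mostly with a low value. They report only what shows in the picture. A call takes as long as a camera call. They do not tell look-alikes from the thing itself.
- arm.look_for(query, camera): "point" ([x, y, z] in mm, in world coordinates, good to about 4 mm: the middle of the surface that is visible of it).
The state is a dict: "time_s": time; "q": joint angles; "joint_vel": joint speeds; "joint_torque": joint torques, N m; "tool_pos": TCP position; "ee_rot": TCP orientation; "contact_force": force on the tool from outside, world axes, zero at the start; "wrist_torque": the same for the moment, N m; "width": finger opening in mm; "grip_force": force on a finger pad.
Only numpy, scipy, OpenCV 4.12 (cv2) and the standard library are available. Lean on these libraries where they do the work, as an engineer would, in place of code of your own. Each camera call takes 0.05 s, during which the arm holds its last target. There are 200 camera calls.

TASK

Flip the hinged stop arm down flat across the loading track, then push the die carrier waiting at the open infeed end along the track until it seats against the white sprung tip on the arm. Keep it pressed there for two seconds with a light, steady push (about 10 N at the tip; under 5 N does not seat it, over 15 N spoils the setting), then back off and leave it in the track touching the tip with the arm still down. Do not disturb the finished carrier parked beyond the stop or the other things on the bench.

Things in the scene. Friction and masses are not known exactly. Their poses are not given: they have to be found in the camera images.
- track: Fixed straight loading track, 440 mm long (its x, the direction of travel, towards the stop), 87 mm wide (its y), lying on the bench; origin at the centre of its underside. The floor of its channel is 12 mm above the bench; the channel is 63 mm wide between two steel rails whose tops are 22 mm above the bench. Both ends are open.
- stop: Fixed dark steel hinge bracket of the flip stop, on the track's -y side, 40 x 24 mm, 41 mm high, axes parallel to the track's; origin at the centre of its underside, 56 mm to the -y side of the channel's middle line. The hinge pin runs along its x, 29 mm above the origin. It carries the aluminium stop arm, 16 mm wide (x), 14 mm thick, reaching 92 mm from the pin.
- seat (a point): Fixed point on the channel's middle line, 24 mm to the -x side of the bracket's origin, 29 mm above the bench. With the arm down, the face of its white tip (12 mm across, facing -x, 56 mm from the pin) is within 7 mm of here along x: its brass screw (13 mm head on the +x side) is set differently each time: find it by touch. Tip spring: 8 N per mm, damped, 3 mm travel, then hard.
- stop_arm (a joint): Angle of the stop arm: 0 = upright, pi/2 = 1.571 = flat across the track, resting on a firm stop with its top face 36 mm above the bench; grows as the arm swings towards the track's +y side. The hinge is stiff: the arm stays where it is left and needs about 2 N at its end.
- flag_end (a point): Point on the middle line of the stop arm, 85 mm from the hinge pin (7 mm short of the arm's end).
- carrier_mid (a point): Centre (half-way up) of the aluminium die carrier to be pushed: a block 90 mm long (x), 60 mm wide (y), 24 mm high, about 0.35 kg, lying in the channel at the infeed end (-x side of the stop), its x axis along the track, top face 36 mm above the bench. It has 3 mm of side play; sliding it takes 1 to 5 N.
- parked_mid (a point): Centre of a second, identical carrier, parked in the channel beyond the stop (+x side). Leave alone.
- waffle: Flat black chip tray, 60 x 60 x 14 mm, on the bench near the track's +y side. Leave alone.
- spool: Brass wire spool standing on the bench on the track's -y side, 52 mm across, 30 mm high. Leave alone.
- driver: Screwdriver, 150 mm, on the bench behind the track. Leave alone.
- jar: Small jar, 56 mm across, 70 mm high. Leave alone.
- tweezers: Steel tweezers, 110 mm, lying between the robot and the track. Leave alone.
- bin: Open grey plastic bin, 110 x 80 x 35 mm. Leave alone.
There are look-alikes about, which are no part of the job. What is shaped like the part that bears carrier_mid but green or red is not meant. Leave any blue or red look-alike of the stop alone.

How it is judged (in metres and radians):
On the way, in this order (a step that is already met when the one before it is completed fails the run):
1. the stop arm is flipped down flat (within 4 degrees) with the carrier still clear of it (value of joint stop_arm above 1.5 rad and contact force between carrier and stop below 0.1 N), for 0.2 s.
2. the carrier is pressed against the stop with 5 to 15 N for one second on end (contact force between carrier and stop above 5 N and value of joint stop_arm above 1.5 rad), for 1 s.
At the end, for the whole second after the job is handed in: The stop arm is down flat (over 1.50 rad), the carrier lies at rest flat in the channel (within 5 mm of its middle line, within 0.05 rad of its direction) on the infeed side of the stop, in touch with its tip (contact force over 0.1 N) (value of joint stop_arm above 1.5 rad and contact force between carrier and stop above 0.1 N and y of carrier_mid in the frame of track between -0.005 and 0.005 m and z of carrier_mid in the frame of track below 0.028 m and angle between the x axis of carrier_mid and the x axis of track, either way round below 0.05 rad and x of carrier_mid in the frame of stop below -0.05 m and linear speed of carrier below 0.01 m/s).
It fails at once if more than 15 N between the carrier and the stop (contact force between carrier and stop above 15 N).
It fails at once if the parked carrier or another thing on the bench is moved by more than 20 mm (distance of any of parked_mid, waffle, spool, driver, jar, tweezers, bin from where it was at the start of the episode above 0.02 m).
It also fails if it takes over 72 s, if anything falls off the work surface, if the arm or the gripper's body presses on something with over 40 N, if the wrist force passes 120 N, or if a joint passes its speed limit or range.

## Working session

There is one attempt and no reset: what is moved stays moved. The work goes in short steps, Python scripts to look and compute and a tool call to move; the robot and the scene stay as the last step left them, time stands still between calls to the robot, and variables do not carry over. Pictures are saved under pics/ and viewed, at most 10 in all, crops included, and the job is handed in when it is done.

Besides the shell and the picture viewer there is one more tool, called after "Call:" as name([rows], argument=value, ...), one row to a line, values as JSON. step_arm: Moves the arm, as the interface text tells. Its arguments: {"type":"object","properties":{"deltas":{"type":"array"}},"required":["deltas"]}

```bash
mkdir -p pics; ls; python3 - <<'E'
from bench import arm
import cv2,numpy as np
for n in("scene","top"):
    p,d=arm.capture(n); cv2.imwrite(f"pics/{n}0.png",p[:,:,::-1]); np.save(f"pics/{n}0.npy",d)
    for q in("track","stop","stop_arm","carrier_mid"):
        print(n,q,[(np.round(r["point"]).tolist(),round(r["p"],2)) for r in arm.look_for(q,n)])
    m=arm.camera_model(n); print(np.round(m["K"],1).tolist(),np.round(m["R"],3).tolist(),np.round(m["t"]).tolist(), m["D"])
s=arm.read_state();print(s)
E
```

```text
pics
scene track [([554.0, -40.0, 14.0], 0.9), ([799.0, 82.0, 22.0], 0.45), ([616.0, 21.0, 50.0], 0.44), ([586.0, 132.0, 37.0], 0.36)]
scene stop [([616.0, 22.0, 52.0], 0.94), ([704.0, 112.0, 67.0], 0.66), ([536.0, -138.0, 41.0], 0.64), ([728.0, 28.0, 54.0], 0.59)]
scene stop_arm [([729.0, 28.0, 86.0], 0.75), ([618.0, 16.0, 87.0], 0.61), ([703.0, 107.0, 88.0], 0.59)]
scene carrier_mid [([370.0, -217.0, 28.0], 0.87), ([777.0, -120.0, 26.0], 0.76), ([536.0, -137.0, 37.0], 0.58), ([615.0, 21.0, 48.0], 0.5)]
[[467.9, 0.0, 258.9], [0.0, 467.9, 192.0], [0.0, 0.0, 1.0]] [[0.745, 0.667, -0.011], [0.512, -0.582, -0.632], [-0.428, 0.465, -0.775]] [-408.0, -221.0, 1570.0] [-0.15834604  0.          0.          0.          0.        ]
top track [([553.0, -12.0, 12.0], 0.85), ([432.0, -85.0, 15.0], 0.64)]
top stop [([726.0, 32.0, 52.0], 0.73), ([609.0, 23.0, 88.0], 0.66), ([698.0, 120.0, 64.0], 0.55)]
top stop_arm [([722.0, 36.0, 94.0], 0.56), ([699.0, 116.0, 93.0], 0.47), ([609.0, 22.0, 85.0], 0.41), ([551.0, -17.0, 13.0], 0.22)]
top carrier_mid [([360.0, -210.0, 26.0], 0.72), ([768.0, -113.0, 24
[... 253 characters left out ...]
e_s': 0.5, 'q': array([-1.23608964e+00,  3.58831248e-01,  1.51041735e+00, -9.55587119e-06,
        1.27251127e+00, -1.15093323e-01]), 'joint_vel': array([ 0.00114273, -0.00129375, -0.00022286,  0.00037708, -0.00085377,
        0.00130988]), 'joint_torque': array([-1.11951678e-03, -5.27138937e+01, -2.78786141e+01, -1.29805067e-04,
        3.60252780e-03, -1.47777922e-05]), 'tool_pos': array([ 260.85062233, -540.28199919,  250.24153323]), 'ee_rot': array([-8.26053632e-05,  9.74816096e-01,  2.23010253e-01, -1.37017586e-05]), 'contact_force': array([-0.99673391,  0.21962359, -0.31604105]), 'wrist_torque': array([0.03086681, 0.00212221, 0.01613746]), 'grip_force': 0.0, 'width': 85.74971358866385}
```

View pics/scene0.png

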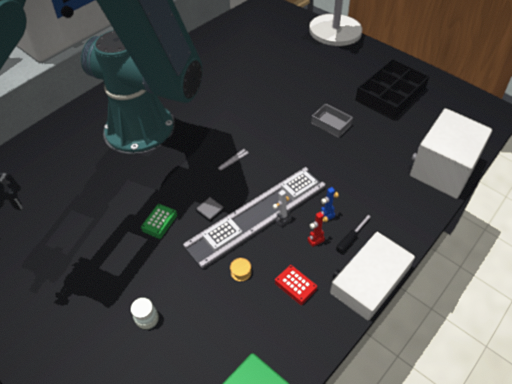

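View pics/top0.png

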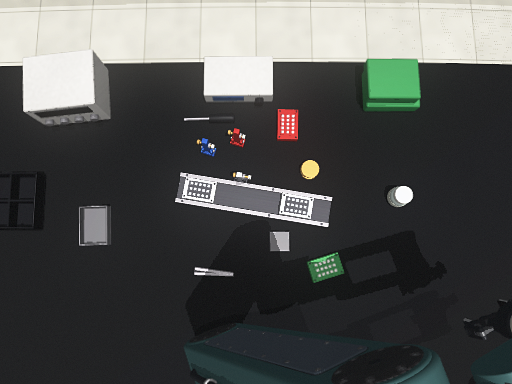

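The scene picture shows the grey stop at (282,205), with the blue one at (328,203) and the red one at (318,230). The carriers are the infeed one at (222,233), the parked one at (299,184), the green look-alike at (158,221) and the red one at (296,284). In the top picture, the infeed carrier is at (297,206), the parked one at (200,190) and the grey stop at (242,176). The red stop is at (237,138), the blue stop at (207,147), and the green and red carriers are at (326,267) and (288,124). I choose the grey stop and the carrier at (297,206), and check them in one crop.

```bash
cat > h.py <<'E'
import cv2,numpy as np
from bench import arm
def ray_z(n,px,z):
    m=arm.camera_model(n);R=np.array(m["R"]);t=np.array(m["t"])
    u=cv2.undistortPoints(np.array(px,float).reshape(-1,1,2),np.array(m["K"]),np.array(m["D"]))[:,0]
    d=np.c_[u,np.ones(len(u))]@R; c=-R.T@t
    return c+d*((z-c[2])/d[:,2])[:,None]
def project(n,X):
    m=arm.camera_model(n);R=np.array(m["R"])
    return cv2.projectPoints(np.array(X,float).reshape(-1,1,3),cv2.Rodrigues(R)[0],np.array(m["t"],float),np.array(m["K"]),np.array(m["D"]))[0][:,0]
E
python3 - <<'E'
import cv2,numpy as np
a=cv2.imread("pics/top0.png")[155:235,170:340]; b=cv2.imread("pics/scene0.png")[160:275,175:335]
cv2.imwrite("pics/crop_top.png",cv2.resize(a,None,fx=4.7,fy=4.7,interpolation=cv2.INTER_CUBIC))
cv2.imwrite("pics/crop_scene.png",cv2.resize(b,None,fx=5,fy=5,interpolation=cv2.INTER_CUBIC))
E
```

```text
(no output)
```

View pics/crop_top.png

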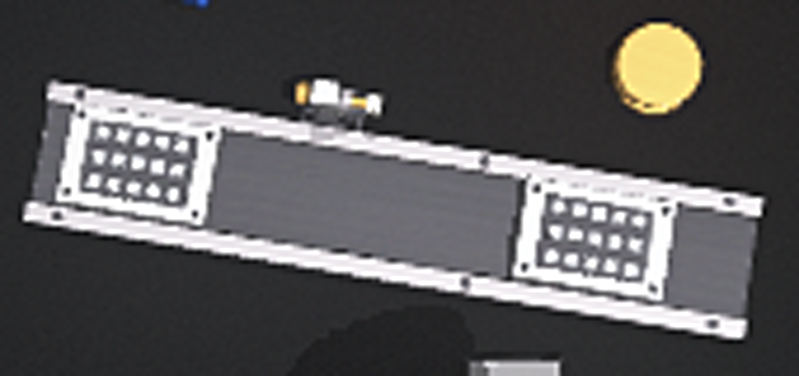

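View pics/crop_scene.png

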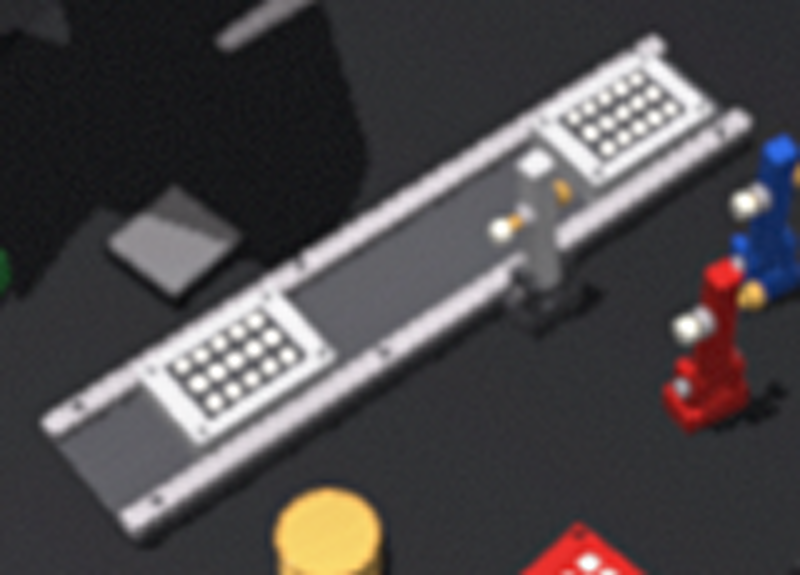

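The crops show that the white tip points toward the infeed carrier (top crop (375,103) against carrier (595,237)). The brass screw is on the parked side, at (302,92). The choice is confirmed.

```bash
cat >> h.py <<'E'
def tc(p): return (np.array(p,float)+.5)/4.7-.5+[170,155]
def sc(p): return (np.array(p,float)+.5)/5-.5+[175,160]
E
python3 - <<'E'
from h import *
for n,f,c in (("top",tc,[[50,84],[763,202],[744,337],[24,215]]),("scene",sc,[[750,120],[134,530],[45,425],[652,38]])):
    P=ray_z(n,f(c),22)[:,:2]
    # order: far(+X) left(+y), far right, near right, near left
    print(n,P.round(1).tolist())
    ctr=P.mean(0); d1=P[0]-P[1];d2=P[3]-P[2]; print(ctr.round(1),np.linalg.norm(d1),np.linalg.norm(d2),np.linalg.norm(P[0]-P[3]),np.linalg.norm(P[1]-P[2]),np.degrees(np.arctan2(d1[1],d1[0])),np.degrees(np.arctan2(d2[1],d2[0])))
# carrier corners z=36 infeed and parked
for n,f,c in (("top",tc,[[527,177],[675,202],[660,300],[513,278]]),("scene",sc,[[333,355],[200,445],[142,368],[268,285]]),("top",tc,[[77,105],[216,130],[201,222],[60,196]])):
    P=ray_z(n,f(c),36)[:,:2]; print(n,"carrier",P.round(1).tolist(),P.mean(0).round(1))
print("arm top z~121", ray_z("top",tc([[325,92]]),121), ray_z("scene",sc([[536,162]]),121))
E
```

```text
top [[630.1, 194.4], [556.0, -238.6], [474.4, -225.0], [549.6, 208.7]]
[552.5 -15.1] 439.315747014891 440.18259188085784 81.68028003922205 82.747912132158 80.29185946024283 80.15273666794214
scene [[632.6, 194.8], [560.8, -237.8], [478.5, -224.9], [548.9, 207.8]]
[555.2 -15. ] 438.58799714692793 438.37833192787247 84.73938491798002 83.32427865948091 80.5815312631355 80.7662364380418
top carrier [[569.9, -94.8], [554.5, -183.2], [495.8, -173.0], [509.3, -85.7]] [ 532.4 -134.1]
scene carrier [[569.9, -96.0], [556.8, -183.7], [498.9, -170.1], [511.2, -85.7]] [ 534.2 -133.9]
top carrier [[614.6, 175.5], [599.0, 91.6], [543.4, 100.1], [559.4, 184.8]] [579.1 138. ]
arm top z~121 [[606.73953852  23.62228762 121.        ]] [[608.46444721  23.55620717 121.        ]]
```

```bash
cat >> h.py <<'E'
from scipy.spatial.transform import Rotation as Ro
A=np.radians(80.45);U=np.array([np.cos(A),np.sin(A),0]);V=np.array([-np.sin(A),np.cos(A),0])
C=np.array([554,-15.,0])
Rt=Ro.from_matrix(np.c_[U,-V,[0,0,-1]])   # wanted tool: x=U, y=-V, z down
def cur(s): return np.array(s["tool_pos"]),Ro.from_quat(np.roll(s["ee_rot"],-1))
def row(u,v,z):
    p,R=cur(arm.read_state()); T=C+U*u+V*v+[0,0,z]
    return np.r_[R.inv().apply(T-p)/10,np.degrees((R.inv()*Rt).as_rotvec())].round(2).tolist()
def uvz(s):
    p,R=cur(s); d=p-C; f=s["contact_force"]
    return np.array([d@U,d@V,p[2]]).round(2),"rot",np.degrees((R.inv()*Rt).as_rotvec()).round(2),"f",np.array([f@U,f@V,f[2]]).round(2),s["time_s"]
E
python3 - <<'E'
from h import *
print(arm.finger_overhang,uvz(arm.read_state()),row(47,-92,200))
E
```

```text
19.0 (array([-566.64,  201.94,  250.24]), 'rot', array([-1.000e-02, -1.000e-02, -5.468e+01]), 'f', array([ 0.05,  1.02, -0.32]), 0.5) [59.46, -33.07, 5.03, -0.01, -0.01, -54.68]
```

Call:
step_arm([
  [59.5,-33.1,3,0,0,-54.7,0],
  [59.5,-33.1,3,0,0,-54.7,0],
  [59.5,-33.1,3,0,0,-54.7,0],
  [59.5,-33.1,3,0,0,-54.7,0],
  [59.5,-33.1,3,0,0,-54.7,0],
  [59.5,-33.1,3,0,0,-54.7,0],
  [59.5,-33.1,3,0,0,-54.7,0],
  [59.5,-33.1,3,0,0,-54.7,0],
  [59.5,-33.1,3,0,0,-54.7,0],
  [59.5,-33.1,3,0,0,-54.7,0],
  [59.5,-33.1,3,0,0,-54.7,0],
  [59.5,-33.1,3,0,0,-54.7,0],
])

```text
time_s: 1.7
tool_pos: [606.9, -48.2, 224.0]
ee_rot: [0.0, 0.763, 0.646, 0.0]
contact_force: [1.6, -1.0, -0.8]
width: -0.2
grip_force: 0.0
```

```bash
python3 - <<'E'
from h import *
print(uvz(arm.read_state()),row(47,-92,200))
E
```

```text
(array([-23.98, -57.7 , 224.01]), 'rot', array([0.03, 0.  , 0.03]), 'f', array([-0.68, -1.78, -0.76]), 1.7) [7.1, 3.43, 2.4, 0.03, 0.0, 0.03]
```

Call:
step_arm([
  [0,0,0,0,0,0,0],
  [0,0,0,0,0,0,0],
  [0,0,0,0,0,0,0],
])

```text
time_s: 2.0
tool_pos: [605.2, -50.8, 223.8]
ee_rot: [-0.0, 0.763, 0.646, -0.0]
contact_force: [0.3, 1.5, 0.3]
width: 0.3
grip_force: 0.0
```

```bash
python3 - <<'E'
from h import *
print(uvz(arm.read_state()),row(47,-92,150),row(47,-92,123))
E
```

```text
(array([-26.78, -56.44, 223.75]), 'rot', array([-0.05,  0.02,  0.01]), 'f', array([ 1.57, -0.  ,  0.31]), 2.0) [7.38, 3.56, 7.37, -0.05, 0.02, 0.01] [7.38, 3.56, 10.07, -0.05, 0.02, 0.01]
```

Call:
step_arm([
  [3.7,1.8,0,0,0,0,0],
  [7.4,3.6,0,0,0,0,0],
  [7.4,3.6,3,0,0,0,0],
  [7.4,3.6,7,0,0,0,0],
  [7.4,3.6,10.1,0,0,0,0],
  [7.4,3.6,10.1,0,0,0,0],
  [7.4,3.6,10.1,0,0,0,0],
])

```text
time_s: 2.7
tool_pos: [653.2, 15.5, 123.2]
ee_rot: [-0.0, 0.764, 0.645, -0.0]
contact_force: [0.9, -0.5, 0.2]
width: -0.0
grip_force: 0.0
```

```bash
python3 - <<'E'
from h import *
p,d=arm.capture("scene"); P=ray_z; c=p[150:270,220:380]
cv2.imwrite("pics/flip0.png",cv2.resize(c[:,:,::-1],None,fx=5,fy=5,interpolation=cv2.INTER_CUBIC))
print(uvz(arm.read_state()))
E
```

```text
(array([ 46.91, -93.92, 124.5 ]), 'rot', array([ 0.11, -0.01, -0.06]), 'f', array([0.12, 0.53, 0.4 ]), 2.75)
```

View pics/flip0.png

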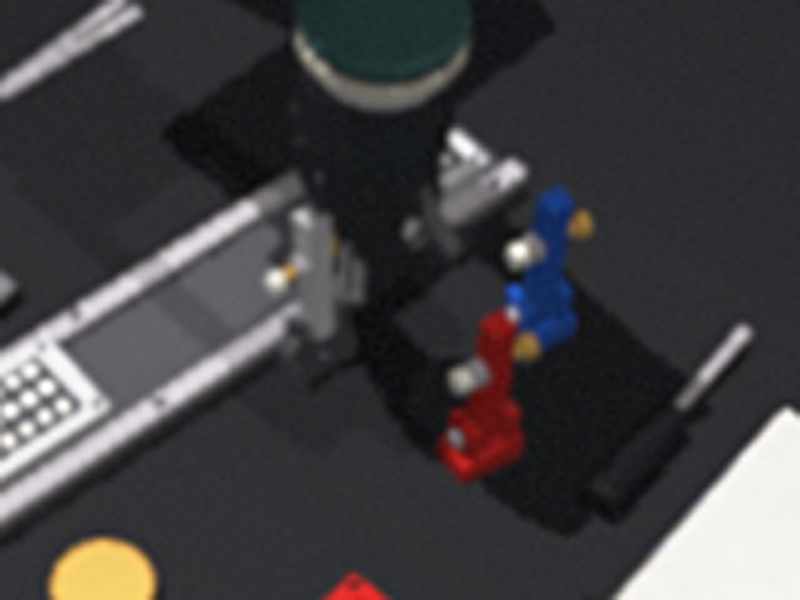

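Call:
step_arm([
  [0,-1.2,-0.4,0,0,0,0],
  [0,-2.3,-0.5,0,0,0,0],
  [0,-2.9,-0.4,0,0,0,0],
  [0,-3.5,-0.4,0,0,0,0],
  [0,-4.0,-0.3,0,0,0,0],
  [0,-4.7,-0.1,0,0,0,0],
  [0,-5.4,0.2,0,0,0,0],
  [0,-6.2,0.55,0,0,0,0],
  [0,-6.8,1.0,0,0,0,0],
  [0,-7.5,1.5,0,0,0,0],
  [0,-8.1,2.0,0,0,0,0],
  [0,-8.1,2.0,0,0,0,0],
])

```text
time_s: 3.95
tool_pos: [571.7, 30.6, 101.7]
ee_rot: [-0.001, 0.763, 0.646, -0.001]
contact_force: [0.1, 1.2, -0.0]
width: 0.3
grip_force: 0.0
```

```bash
python3 - <<'E'
from h import *
p,d=arm.capture("scene"); c=p[150:270,220:380]
cv2.imwrite("pics/flip1.png",cv2.resize(c[:,:,::-1],None,fx=5,fy=5,interpolation=cv2.INTER_CUBIC))
print(uvz(arm.read_state()))
E
```

```text
(array([ 47.88, -10.78, 102.17]), 'rot', array([-0.12,  0.01,  0.03]), 'f', array([-0.59,  0.22, -0.29]), 4.0)
```

View pics/flip1.png

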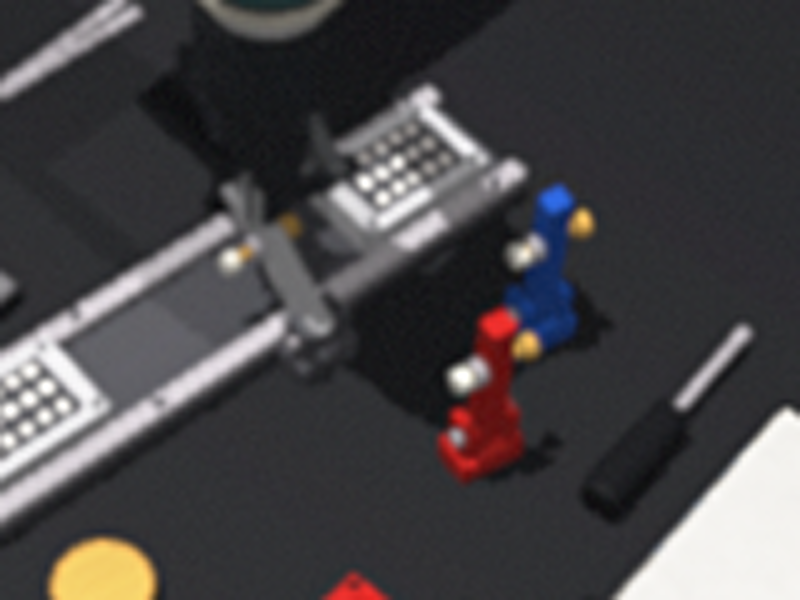

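The picture shows the grey arm leaning about halfway over the channel (from (310,325) to (265,235)), with the finger at its end. I continue the flip.

Call:
step_arm([
  [0,-0.4,0.6,0,0,0,0],
  [0,-0.8,1.2,0,0,0,0],
  [0,-1.2,1.8,0,0,0,0],
  [0,-1.5,2.4,0,0,0,0],
  [0,-1.7,2.9,0,0,0,0],
  [0,-1.8,3.4,0,0,0,0],
  [0,-1.9,3.8,0,0,0,0],
  [0,-2.0,4.2,0,0,0,0],
  [0,-2.0,4.4,0,0,0,0],
  [0,-2.0,4.55,0,0,0,0],
  [0,-2.0,4.55,0,0,0,0],
])

```text
time_s: 5.1
tool_pos: [554.1, 33.6, 57.2]
ee_rot: [-0.0, 0.763, 0.646, -0.0]
contact_force: [-0.5, 0.6, -1.1]
width: 0.1
grip_force: 0.0
```

Call:
step_arm([
  [0,0,0.05,0,0,0,0],
  [0,0,0.1,0,0,0,0],
  [0,0,0.1,0,0,0,0],
])

```text
time_s: 5.4
tool_pos: [554.3, 33.6, 56.5]
ee_rot: [0.0, 0.763, 0.646, 0.0]
contact_force: [-0.1, -0.5, 0.2]
width: -0.1
grip_force: 0.1
```

Call:
step_arm([
  [0,0,0.05,0,0,0,0],
  [0,0,0.1,0,0,0,0],
  [0,0,0.1,0,0,0,0],
])

```text
time_s: 5.7
tool_pos: [554.2, 33.6, 55.4]
ee_rot: [0.0, 0.763, 0.646, 0.0]
contact_force: [0.1, 0.0, 0.6]
width: -0.1
grip_force: 0.2
```

```bash
python3 - <<'E'
from h import *
print(uvz(arm.read_state()))
E
```

```text
(array([47.97,  7.9 , 55.43]), 'rot', array([ 0.01, -0.01,  0.02]), 'f', array([ 0.02, -0.07,  0.57]), 5.7)
```

Pressing on down until the firm stop answers.

Call:
step_arm([
  [0,0,0.05,0,0,0,0],
  [0,0,0.1,0,0,0,0],
  [0,0,0.1,0,0,0,0],
])

```text
time_s: 6.0
tool_pos: [554.1, 33.6, 54.9]
ee_rot: [0.0, 0.763, 0.646, 0.0]
contact_force: [-1.5, 0.1, 6.1]
width: -0.1
grip_force: 3.2
```

Call:
step_arm([
  [0,0,0.05,0,0,0,0],
  [0,0,0.05,0,0,0,0],
])

```text
time_s: 6.2
tool_pos: [554.1, 33.6, 54.8]
ee_rot: [0.0, 0.763, 0.646, 0.0]
contact_force: [-2.6, 0.5, 10.0]
width: 0.3
grip_force: 5.4
```

Call:
step_arm([
  [0,0,0.05,0,0,0,0],
  [0,0,0.05,0,0,0,0],
])

```text
time_s: 6.4
tool_pos: [554.2, 33.6, 54.8]
ee_rot: [0.0, 0.763, 0.646, 0.0]
contact_force: [-3.7, 0.8, 14.3]
width: -0.0
grip_force: 7.5
```

Call:
step_arm([
  [0,0,-1.5,0,0,0,0],
  [0,0,-4,0,0,0,0],
  [-3,0,-6,0,0,0,0],
  [-7,0.4,-6,0,0,0,0],
  [-11,0.8,-6,0,0,0,0],
  [-15,0.8,-6,0,0,0,0],
  [-19,0.8,-6,0,0,0,0],
  [-22,0.8,-6,0,0,0,0],
  [-24,0.8,-6,0,0,0,0],
  [-24.3,0.8,-6,0,0,0,0],
  [-24.3,0.8,-6,0,0,0,0],
])

```text
time_s: 7.5
tool_pos: [521.4, -207.5, 113.2]
ee_rot: [-0.0, 0.764, 0.645, 0.0]
contact_force: [1.0, 0.3, 0.8]
width: 0.2
grip_force: 0.0
```

```bash
python3 - <<'E'
from h import *
print(uvz(arm.read_state()),row(-195,0,40))
p,d=arm.capture("scene"); p2,d=arm.capture("top")
c1=cv2.resize(p[160:275,175:335,::-1],None,fx=5,fy=5,interpolation=cv2.INTER_CUBIC)
c2=cv2.resize(p2[155:235,170:340,::-1],None,fx=4.7,fy=4.7,interpolation=cv2.INTER_CUBIC)
cv2.imwrite("pics/down_s.png",c1);cv2.imwrite("pics/down_t.png",c2)
E
```

```text
(array([-195.26,    0.24,  113.18]), 'rot', array([-0.03, -0.03, -0.06]), 'f', array([ 0.46, -0.91,  0.78]), 7.5) [0.02, 0.03, 7.32, -0.03, -0.03, -0.06]
```

View pics/down_s.png

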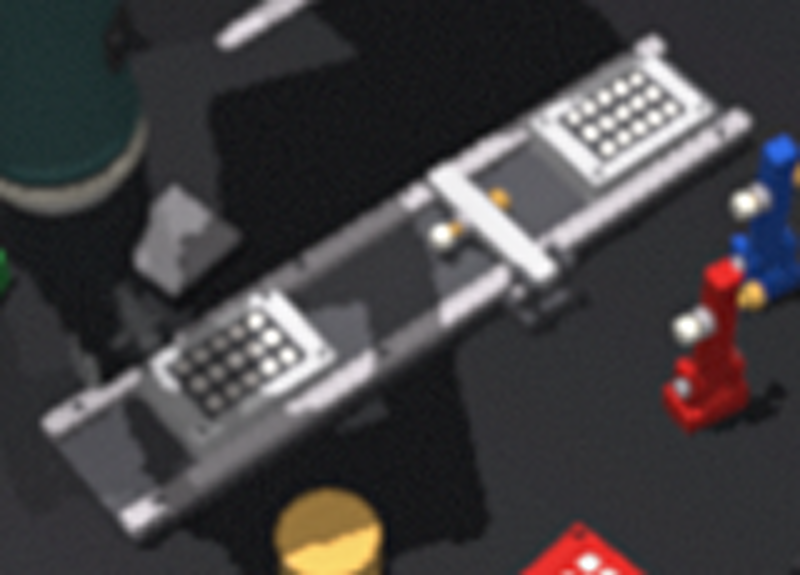

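View pics/down_t.png

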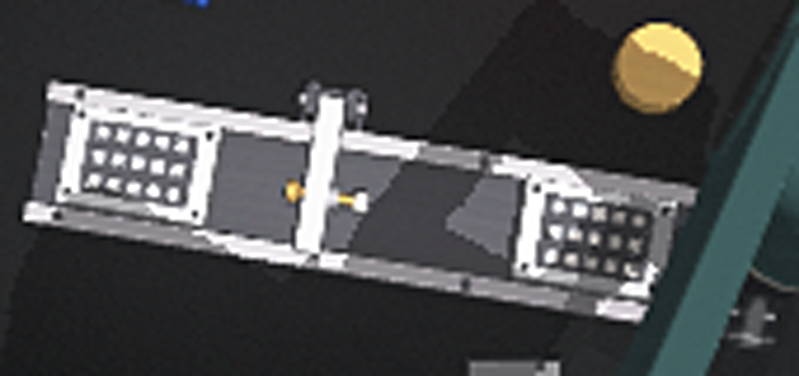

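The stop arm lies flat across the channel. Its white tip face is at top crop (368,201), the carrier's front edge at about (520,228), and the parked carrier is untouched. Now I measure the gap and go down behind the carrier.

```bash
python3 - <<'E'
from h import *
for a,b in((("top",tc([[368,201]])),29),(("top",tc([[520,228]])),36),(("scene",sc([[429,240]])),29),(("scene",sc([[300,321]])),36),(("top",tc([[668,250]])),36)):
    d=ray_z(*a,b)[0]-C; print(a[0],(d@U).round(1),(d@V).round(1))
E
```

```text
top 15.7 0.0
top -76.6 2.1
scene 14.6 3.1
scene -77.6 -0.0
top -165.8 0.9
```

Call:
step_arm([
  [0,0,2.5,0,0,0,0],
  [0,0,5,0,0,0,0],
  [0,0,7,0,0,0,0],
  [0,0,7.3,0,0,0,0],
  [0,0,7.3,0,0,0,0],
])

```text
time_s: 8.1
tool_pos: [521.4, -206.1, 40.0]
ee_rot: [-0.001, 0.763, 0.646, -0.0]
contact_force: [-0.2, -0.3, -0.7]
width: -0.0
grip_force: 0.0
```

Call:
step_arm([
  [0.6,0,0,0,0,0,0],
  [1.2,0,0,0,0,0,0],
  [1.6,0,0,0,0,0,0],
  [2.0,0,0,0,0,0,0],
  [2.4,0,0,0,0,0,0],
  [2.8,0,0,0,0,0,0],
  [3.2,0,0,0,0,0,0],
  [3.6,0,0,0,0,0,0],
  [4.0,0,0,0,0,0,0],
  [4.4,0,0,0,0,0,0],
  [4.8,0,0,0,0,0,0],
  [5.2,0,0,0,0,0,0],
])

```text
time_s: 9.3
tool_pos: [530.3, -155.8, 40.4]
ee_rot: [-0.0, 0.763, 0.646, -0.0]
contact_force: [-0.3, -3.7, 2.8]
width: -0.2
grip_force: 1.8
```

Call:
step_arm([
  [0.4,0,0,0,0,0,0],
  [0.8,0,0,0,0,0,0],
  [1.2,0,0,0,0,0,0],
  [1.6,0,0,0,0,0,0],
  [2.0,0,0,0,0,0,0],
  [2.4,0,0,0,0,0,0],
  [2.8,0,0,0,0,0,0],
  [3.1,0,0,0,0,0,0],
  [3.4,0,0,0,0,0,0],
  [3.6,0,0,0,0,0,0],
  [3.8,0,0,0,0,0,0],
  [4.0,0,0,0,0,0,0],
])

```text
time_s: 10.5
tool_pos: [536.9, -116.5, 40.3]
ee_rot: [-0.0, 0.763, 0.646, -0.0]
contact_force: [0.4, -4.0, 1.5]
width: 0.1
grip_force: 1.7
```

```bash
python3 - <<'E'
from h import *
print(uvz(arm.read_state()))
p2,d=arm.capture("top")
c2=cv2.resize(p2[155:235,170:340,::-1],None,fx=4.7,fy=4.7,interpolation=cv2.INTER_CUBIC)
cv2.imwrite("pics/push_t.png",c2)
print(uvz(arm.read_state()))
E
```

```text
(array([-1.0291e+02,  5.0000e-02,  4.0350e+01]), 'rot', array([-0.01, -0.01,  0.02]), 'f', array([-3.92, -1.02,  1.48]), 10.5)
(array([-1.0263e+02,  6.0000e-02,  4.0350e+01]), 'rot', array([-0.01, -0.02,  0.02]), 'f', array([-2.92, -0.4 ,  0.95]), 10.55)
```

View pics/push_t.png

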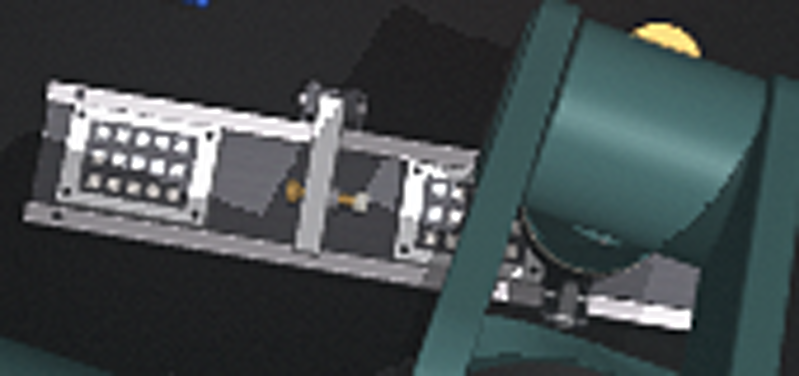

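Call:
step_arm([
  [0.1,0,0,0,0,0,0],
  [0.25,0,0,0,0,0,0],
  [0.4,0,0,0,0,0,0],
  [0.55,0,0,0,0,0,0],
  [0.7,0,0,0,0,0,0],
  [0.8,0,0,0,0,0,0],
  [0.9,0,0,0,0,0,0],
  [1.0,0,0,0,0,0,0],
  [1.05,0,0,0,0,0,0],
  [1.1,0,0,0,0,0,0],
])

```text
time_s: 11.55
tool_pos: [538.7, -105.7, 40.4]
ee_rot: [-0.0, 0.763, 0.646, -0.0]
contact_force: [-0.2, -3.3, 1.6]
width: -0.3
grip_force: 1.4
```

Call:
step_arm([
  [0.03,0,0,0,0,0,0],
  [0.06,0,0,0,0,0,0],
  [0.09,0,0,0,0,0,0],
  [0.12,0,0,0,0,0,0],
])

```text
time_s: 11.95
tool_pos: [538.9, -104.5, 40.4]
ee_rot: [-0.0, 0.763, 0.646, 0.0]
contact_force: [-0.5, -3.0, 1.7]
width: -0.1
grip_force: 1.3
```

Call:
step_arm([
  [0.03,0,0,0,0,0,0],
  [0.06,0,0,0,0,0,0],
  [0.09,0,0,0,0,0,0],
  [0.12,0,0,0,0,0,0],
])

```text
time_s: 12.35
tool_pos: [539.1, -103.4, 40.4]
ee_rot: [-0.0, 0.763, 0.646, -0.0]
contact_force: [-0.6, -1.9, -0.1]
width: 0.1
grip_force: 1.2
```

Call:
step_arm([
  [0.02,0,0,0,0,0,0],
  [0.04,0,0,0,0,0,0],
  [0.06,0,0,0,0,0,0],
  [0.08,0,0,0,0,0,0],
])

```text
time_s: 12.75
tool_pos: [539.2, -102.6, 40.4]
ee_rot: [-0.0, 0.763, 0.646, 0.0]
contact_force: [1.0, -2.5, 0.6]
width: -0.1
grip_force: 1.1
```

Call:
step_arm([
  [0.02,0,0,0,0,0,0],
  [0.04,0,0,0,0,0,0],
  [0.06,0,0,0,0,0,0],
  [0.08,0,0,0,0,0,0],
])

```text
time_s: 13.15
tool_pos: [539.3, -101.8, 40.3]
ee_rot: [-0.0, 0.763, 0.646, -0.0]
contact_force: [-0.8, -2.2, 0.4]
width: -0.1
grip_force: 1.1
```

Call:
step_arm([
  [0.02,0,0,0,0,0,0],
  [0.04,0,0,0,0,0,0],
  [0.06,0,0,0,0,0,0],
])

```text
time_s: 13.45
tool_pos: [539.5, -101.2, 40.4]
ee_rot: [-0.0, 0.763, 0.646, 0.0]
contact_force: [-0.5, -2.8, -0.1]
width: 0.0
grip_force: 1.0
```

Call:
step_arm([
  [0.02,0,0,0,0,0,0],
  [0.04,0,0,0,0,0,0],
  [0.06,0,0,0,0,0,0],
  [0.08,0,0,0,0,0,0],
])

```text
time_s: 13.85
tool_pos: [539.6, -100.4, 40.4]
ee_rot: [-0.0, 0.763, 0.646, 0.0]
contact_force: [-0.6, -2.8, -1.0]
width: 0.2
grip_force: 0.9
```

Call:
step_arm([
  [0.02,0,0,0,0,0,0],
  [0.04,0,0,0,0,0,0],
  [0.06,0,0,0,0,0,0],
  [0.08,0,0,0,0,0,0],
])

```text
time_s: 14.25
tool_pos: [539.7, -99.6, 40.4]
ee_rot: [-0.0, 0.763, 0.646, 0.0]
contact_force: [-0.7, -0.9, -1.1]
width: -0.0
grip_force: 0.9
```

Call:
step_arm([
  [0.02,0,0,0,0,0,0],
  [0.04,0,0,0,0,0,0],
  [0.06,0,0,0,0,0,0],
  [0.08,0,0,0,0,0,0],
])

```text
time_s: 14.65
tool_pos: [539.9, -98.8, 40.4]
ee_rot: [-0.0, 0.763, 0.646, 0.0]
contact_force: [-0.5, -2.2, -0.3]
width: 0.2
grip_force: 0.8
```

Call:
step_arm([
  [0.02,0,0,0,0,0,0],
  [0.04,0,0,0,0,0,0],
  [0.06,0,0,0,0,0,0],
  [0.08,0,0,0,0,0,0],
])

```text
time_s: 15.05
tool_pos: [540.0, -98.0, 40.4]
ee_rot: [-0.0, 0.763, 0.646, 0.0]
contact_force: [-0.5, -1.9, -0.4]
width: 0.0
grip_force: 0.8
```

Call:
step_arm([
  [0.02,0,0,0,0,0,0],
  [0.04,0,0,0,0,0,0],
  [0.06,0,0,0,0,0,0],
  [0.08,0,0,0,0,0,0],
])

```text
time_s: 15.45
tool_pos: [540.1, -97.2, 40.4]
ee_rot: [-0.0, 0.763, 0.646, 0.0]
contact_force: [-1.2, -2.0, -1.0]
width: 0.2
grip_force: 0.8
```

Call:
step_arm([
  [0.02,0,0,0,0,0,0],
  [0.04,0,0,0,0,0,0],
  [0.06,0,0,0,0,0,0],
  [0.08,0,0,0,0,0,0],
])

```text
time_s: 15.85
tool_pos: [540.3, -96.5, 40.4]
ee_rot: [-0.0, 0.763, 0.646, -0.0]
contact_force: [-0.8, -2.4, -1.4]
width: 0.3
grip_force: 1.2
```

Call:
step_arm([
  [0.02,0,0,0,0,0,0],
  [0.04,0,0,0,0,0,0],
  [0.05,0,0,0,0,0,0],
])

```text
time_s: 16.15
tool_pos: [540.4, -96.3, 40.4]
ee_rot: [0.0, 0.763, 0.646, -0.0]
contact_force: [-1.1, -3.4, -1.4]
width: 0.0
grip_force: 2.1
```

Call:
step_arm([
  [0.02,0,0,0,0,0,0],
  [0.04,0,0,0,0,0,0],
  [0.06,0,0,0,0,0,0],
  [0.06,0,0,0,0,0,0],
])

```text
time_s: 16.55
tool_pos: [540.5, -95.9, 40.4]
ee_rot: [0.0, 0.763, 0.646, -0.0]
contact_force: [-1.9, -5.1, -1.8]
width: 0.0
grip_force: 3.0
```

Call:
step_arm([
  [0.02,0,0,0,0,0,0],
  [0.04,0,0,0,0,0,0],
  [0.06,0,0,0,0,0,0],
  [0.06,0,0,0,0,0,0],
])

```text
time_s: 16.95
tool_pos: [540.6, -95.7, 40.5]
ee_rot: [0.0, 0.763, 0.646, -0.0]
contact_force: [-0.4, -7.2, -1.2]
width: 0.1
grip_force: 3.8
```

Call:
step_arm([
  [0.02,0,0,0,0,0,0],
  [0.04,0,0,0,0,0,0],
  [0.06,0,0,0,0,0,0],
  [0.06,0,0,0,0,0,0],
])

```text
time_s: 17.35
tool_pos: [540.8, -95.4, 40.5]
ee_rot: [0.001, 0.763, 0.646, -0.0]
contact_force: [-2.0, -9.1, -2.8]
width: 0.1
grip_force: 4.6
```

Call:
step_arm([
  [0.02,0,0,0,0,0,0],
  [0.04,0,0,0,0,0,0],
  [0.04,0,0,0,0,0,0],
])

```text
time_s: 17.65
tool_pos: [540.9, -95.3, 40.5]
ee_rot: [0.001, 0.763, 0.646, -0.001]
contact_force: [-2.1, -10.3, -2.4]
width: -0.0
grip_force: 5.2
```

Call:
step_arm([
  [0.02,0,0,0,0,0,0],
  [0.02,0,0,0,0,0,0],
  [0.02,0,0,0,0,0,0],
  [0.02,0,0,0,0,0,0],
  [0.02,0,0,0,0,0,0],
  [0.02,0,0,0,0,0,0],
  [0.02,0,0,0,0,0,0],
  [0.02,0,0,0,0,0,0],
  [0.02,0,0,0,0,0,0],
  [0.02,0,0,0,0,0,0],
  [0.02,0,0,0,0,0,0],
  [0.02,0,0,0,0,0,0],
])

```text
time_s: 18.85
tool_pos: [540.9, -95.2, 40.5]
ee_rot: [0.001, 0.763, 0.646, -0.001]
contact_force: [-2.4, -10.3, -0.7]
width: 0.1
grip_force: 5.4
```

Call:
step_arm([
  [0,0,0,0,0,0,0],
  [0,0,0,0,0,0,0],
  [0,0,0,0,0,0,0],
  [0,0,0,0,0,0,0],
  [0,0,0,0,0,0,0],
  [0,0,0,0,0,0,0],
  [0,0,0,0,0,0,0],
  [0,0,0,0,0,0,0],
  [0,0,0,0,0,0,0],
  [0,0,0,0,0,0,0],
  [0,0,0,0,0,0,0],
  [0,0,0,0,0,0,0],
])

```text
time_s: 20.05
tool_pos: [540.9, -95.2, 40.5]
ee_rot: [0.001, 0.763, 0.646, -0.001]
contact_force: [-2.5, -10.9, -1.5]
width: 0.2
grip_force: 5.4
```

Call:
step_arm([
  [-0.02,0,0,0,0,0,0],
  [-0.04,0,0,0,0,0,0],
  [-0.06,0,0,0,0,0,0],
  [-0.08,0,0,0,0,0,0],
  [-0.1,0,0,0,0,0,0],
  [-0.12,0,0,0,0,0,0],
  [-0.14,0,0,0,0,0,0],
  [-0.16,0,0,0,0,0,0],
  [-0.18,0,0,0,0,0,0],
  [-0.2,0,0,0,0,0,0],
  [-0.22,0,0,0,0,0,0],
  [-0.24,0,0,0,0,0,0],
])

```text
time_s: 21.25
tool_pos: [540.4, -96.0, 40.4]
ee_rot: [-0.0, 0.763, 0.646, 0.0]
contact_force: [-0.1, -3.7, -1.5]
width: 0.0
grip_force: 1.8
```

Call:
step_arm([
  [-0.02,0,0,0,0,0,0],
  [-0.04,0,0,0,0,0,0],
  [-0.06,0,0,0,0,0,0],
  [-0.08,0,0,0,0,0,0],
  [-0.1,0,0,0,0,0,0],
  [-0.12,0,0,0,0,0,0],
  [-0.3,0,0,0,0,0,0],
  [-0.6,0,0,0,0,0,0],
  [-1.0,0,0,0,0,0,0],
  [-1.5,0,0,0,0,0,0],
  [-2.0,0,0,0,0,0,0],
  [-2.0,0,0,0,0,0,0],
])

```text
time_s: 22.45
tool_pos: [537.1, -116.6, 40.4]
ee_rot: [0.0, 0.764, 0.646, 0.0]
contact_force: [0.5, 0.6, 0.1]
width: -0.2
grip_force: 0.0
```

Call:
step_arm([
  [0,0,-2,0,0,0,0],
  [0,0,-5,0,0,0,0],
  [-4,0,-9,0,0,0,0],
  [-8,0,-13,0,0,0,0],
  [-12,0,-15,0,0,0,0],
  [-16,0,-15,0,0,0,0],
  [-20,0,-15,0,0,0,0],
  [-20,0,-15,0,0,0,0],
  [-20,0,-15,0,0,0,0],
  [-20,0,-15,0,0,0,0],
])

```text
time_s: 23.45
tool_pos: [503.6, -311.8, 189.9]
ee_rot: [-0.001, 0.763, 0.646, 0.0]
contact_force: [0.1, 0.3, 0.3]
width: 0.0
grip_force: 0.0
```

```bash
python3 - <<'E'
from h import *
p2,d=arm.capture("top")
c2=cv2.resize(p2[155:235,170:340,::-1],None,fx=4.7,fy=4.7,interpolation=cv2.INTER_CUBIC)
cv2.imwrite("pics/end_t.png",c2)
E
```

```text
(no output)
```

View pics/end_t.png

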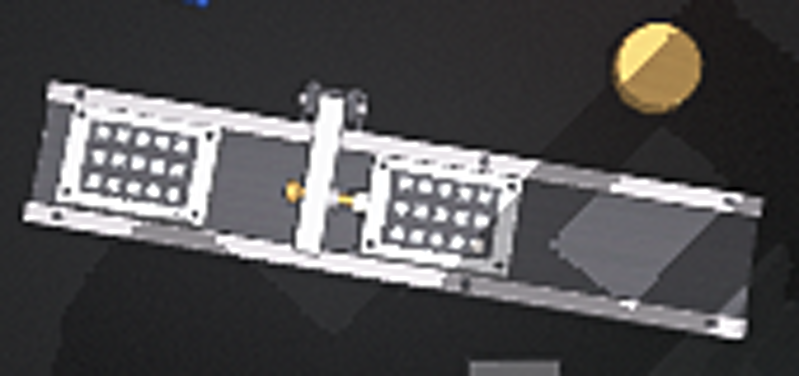

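The carrier touches the white tip at (362,203), straight in the channel, with the stop arm down and the parked carrier untouched.

```bash
python3 -c "
from bench import arm
print(arm.close_job())"
```

```text
the job is handed in; nothing more can be done
None
```

The job is handed in with no verdict returned: the stop arm is down flat, and the carrier was held about 2.4 s at roughly 8–10 N (estimated) on the tip, then left touching it; the last top picture shows it straight in the channel and the parked carrier unmoved.

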